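# Make up the press load on the sprung dial scale

### The arm

A 6-joint arm with a two-finger parallel gripper is mounted at the origin on a cart in front of the work surface, level with it; the furniture and walls round the work are solid. World frame = base frame: x ahead of the robot, y to its left, z up, the work surface at z = 0. Lengths are in m, angles in rad, forces in N, time in s.
With the tool pointing down it reaches from about 0.35 to 0.975 m from the base axis. Payload 4.9 kg.
Tool frame: the origin (TCP) lies at the very end of the fingers, on their centre line; the grasp point (between the pads) lies 19 mm behind it (ctrl.tcp_to_grasp is the z of the grasp point in the tool frame, in m); z points along the fingers, y is the line along which they close (so a half turn about z gives the same grasp; the last joint's range is limited). The gripper opens to 85 mm and grips with 20 to 120 N. Pads are 22 mm wide; open, the fingers measure 114 mm over their backs; the gripper's body (76 mm by 85 mm) begins 54 mm behind the grasp point. The pads swing forward as they close: fully open they stand 13 mm farther back than shut.
Start: joints at [-1.359, 0.053, 1.613, -0, 1.476, -0.119], TCP at [0.203, -0.591, 0.202] pointing down, gripper open.
Joint ranges: [-3.01, 3.01], [-1.01, 2.22], [0.06, 2.58], [-1.02, 4.17], [0.09, 2.62], [-3.14, 3.14]. Speed limits (rad/s): [2.57, 2.57, 3.14, 3.14, 3.14, 3.14].

### API

Orientations are given as a rotation vector (axis times angle).
In Python, from station import ctrl, eyes, job, nets gives the robot as it stands. The module is installed in compiled form; this text tells all that it offers.
- The arm moves only by the tool jog_arm, never from a script. Its argument "commands" is one flat list of numbers, 7 for each row, row after row: the shift along the tool's x, y, z each as a share of 0.06 m, from -1 to 1, then the turn, a rotation vector about the tool's x, y, z each as a share of 0.1 rad, from -1 to 1, then the finger opening in mm, from 0 to 85.4. In form: [x, y, z, ax, ay, az, grip, x, y, z, ax, ay, az, grip, ...]. A call has 1 to 20 rows; each row shifts and turns the commanded pose from where the row before left it, along the tool's axes as they then stand; what a row does not reach is not made up. A row lasts 1/8 s, in which the tool goes at most 62.5 mm and 10.7 degrees, less where a joint would pass 70% of its speed; a pose out of reach is approached as far as the arm can. A call with a number of a shift or a turn outside -1 to 1 is refused whole. A call with a gripper value outside its range is refused whole. The fingers move at their own pace and stop on an object; "newtons" is the grip in N (left out, the last holds). Time passes only in rows, so rows that do not move let the fingers close. It gives the time, the measured TCP pose, the force, the opening and the grip force at its end, in the units of the state.
- ctrl.get_obs(): the state, without advancing time (a new reading comes with each control period).
- eyes.get_image(name): name is "scene" or "top" or "wrist"; returns a dict with "image" (480x640x3 uint8, red, green, blue), "z_map" (480x640 float32, m along the optical axis (not along the pixel's ray), 0 where there is no reading), "K" (3x3 intrinsics, pixels), "dist_coeffs" ([k1, k2, p1, p2, k3] as OpenCV has them; the pictures are not rectified), "cam_to_world" (4x4, takes a point from camera to world coordinates). Camera axes: x right, y up, looking along -z (the intrinsics and any distortion apply to the point x, -y, -z); pixel columns grow to the right and rows downward; lengths in m; the calibration is good to about 2 mm. A picture is of the moment at which its call begins.
- job.finish_job(): hands the job in; it is judged then, once.
Trained networks look in the newest picture that a camera, given by its name, has taken for a name from the list of things; names that differ only in an ending like _2 or _b are one class to them, and where a whole thing is asked for, a point or a joint stands for the part that bears it (a point fixed in the world has none). Each returns a list of dicts, best first, with "p" (0 to 1); they miss things now and then, are a little off and sometimes report something else, mostly with a low value. They report only what shows in the picture. A call takes as long as a camera call. They do not tell look-alikes from the thing itself.
- nets.silhouettes(camera, name): "mask" (480x640 bool, what is visible of it) and "bbox" ([left, top, right, bottom] in pixels, round what is visible of it).
The state is a dict: "t": time; "q": joint angles; "dq": joint speeds; "effort": joint torques, N m; "tool_pos": TCP position; "tool_rot": TCP orientation; "contact_force": force on the tool from outside, world axes, zero at the start; "wrist_torque": the same for the moment, N m; "opening": finger opening in m; "grip_force": force on a finger pad.
Only numpy, scipy, OpenCV 4.12 (cv2) and the standard library are available. Lean on these libraries where they do the work, as an engineer would, in place of code of your own. Each camera call takes 0.05 s, during which the arm holds its last target. There are 200 camera calls.

### The job

The press load on the dial scale is too heavy and the pan is still arrested. Turn the arrest knob clockwise as far as it will go to free the pan, and take off and add cast weights so that the needle rests between the two prongs of the limit clip. Leave every weight standing upright either in the pan or on the bench, and do not move the clip or disturb the jar, the spool and the sanding block.

Things in the scene. Friction and masses are not known exactly. Their poses are not given: they have to be found in the camera images.
- scale: grey sprung dial scale, fixed to the bench; origin on the bench under the pan's centre, x from the dial towards the pan (away from the robot), y to the left, z up. Low casting 30 mm high; square pan above it; round dial in front (centre at x -150 mm, z 74 mm, radius 68 mm, top edge at z 120 mm, sloping to face the robot); arrest knob at the right (x 0, y -145 mm)
- pan_floor (a point): centre of the inner floor of the scale's square aluminium pan (172 x 172 mm inside, rim 10 mm above the floor, floor 86 mm above the bench when unloaded); sinks about 40 mm per kg once freed, axes as the scale
- needle (a joint): angle of the black needle on the dial, rad: 0 with the pan empty or arrested, growing clockwise as the pan sinks, 4.2 rad per kg of load
- needle_tip (a point): tip of the needle, 48 mm from the dial's centre
- limit_clip (a joint): angle of the middle of the limit clip on the dial's rim, on the needle's scale (rad). The clip is already set and is not to be moved; its two dark prongs stand 0.19 rad either side of this angle
- clip_mid (a point): point midway between the clip's two prongs, 48 mm from the dial's centre: where the needle's tip should be
- arrest_knob (a joint): angle of the scale's arrest knob, rad, growing clockwise seen from above; about 0 to 0.35 at the start, stop at 3.0. Below about 2.2 its cam plate holds the pan up and the needle at 0; stays where it is left, friction about 0.06 to 0.1 N m
- knob_grip (a point): centre of the knob's upright black bar grip (54 mm long, 13 mm thick, 26 mm high), 108 mm above the bench, on the vertical axis of turning; x along the bar, which points along the scale's x at joint angle 0
- large_0: large dark cast weight with a knob on top, about 0.3 to 0.4 kg (castings vary), stands in the pan at the start; body 46 mm across and 28 mm high, neck, knob 22 mm across from 40 to 50 mm high, 52 mm high in all; origin at the centre of its underside, z up
- large_1: large dark cast weight with a knob on top, about 0.3 to 0.4 kg (castings vary), stands in the pan at the start; body 46 mm across and 28 mm high, neck, knob 22 mm across from 40 to 50 mm high, 52 mm high in all; origin at the centre of its underside, z up
- small_0: small dark cast weight with a knob on top, about 0.06 to 0.09 kg (castings vary), stands on the bench at the start; body 27 mm across and 18 mm high, neck, knob 18 mm across from 27 to 34 mm high, 36 mm high in all; origin at the centre of its underside, z up
- small_1: small dark cast weight with a knob on top, about 0.06 to 0.09 kg (castings vary), stands on the bench at the start; body 27 mm across and 18 mm high, neck, knob 18 mm across from 27 to 34 mm high, 36 mm high in all; origin at the centre of its underside, z up
- small_2: small dark cast weight with a knob on top, about 0.06 to 0.09 kg (castings vary), stands on the bench at the start; body 27 mm across and 18 mm high, neck, knob 18 mm across from 27 to 34 mm high, 36 mm high in all; origin at the centre of its underside, z up
- small_3: small dark cast weight with a knob on top, about 0.06 to 0.09 kg (castings vary), stands on the bench at the start; body 27 mm across and 18 mm high, neck, knob 18 mm across from 27 to 34 mm high, 36 mm high in all; origin at the centre of its underside, z up
- jar: bystander: creme jar with black lid, 52 mm across, 58 mm high; origin at the centre of its underside
- spool: bystander: thread spool, 38 mm across, 50 mm high; origin at the centre of its underside
- block: bystander: sanding block, 71 x 107 x 29 mm; origin at the centre of its underside
There are look-alikes about, which are no part of the job. Leave any green or purple look-alike of the small_1 alone.

How it is judged:
By the outcome, as a careful person would: the job done as asked, in the order asked, and still so for the second after the job is handed in, with the robot touching nothing.
It also fails if it takes over 72 s, if anything falls off the work surface, if the arm or the gripper's body presses on something with over 40 N, if the wrist force passes 120 N, or if a joint passes its speed limit or range.

## Working session

There is one attempt and no reset: what is moved stays moved. The work goes in short steps, Python scripts to look and compute and a tool call to move; the robot and the scene stay as the last step left them, time stands still between calls to the robot, and variables do not carry over. Pictures are saved under pics/ and viewed, at most 10 in all, crops included, and the job is handed in when it is done.

Besides the shell and the picture viewer there is one more tool, called after "Request:" as name(argument=value, ...) on one line, values as JSON. jog_arm: Moves the arm, as the interface text tells. Shift numbers are shares of 0.06 m and turn numbers shares of 0.1 rad, none past 1 either way. Its arguments: {"type":"object","properties":{"commands":{"type":"array","items":{"type":"number"}},"newtons":{"type":"number"}},"required":["commands"]}

```bash
mkdir -p pics; cat > h.py <<'E'
import numpy as np, cv2
from station import ctrl, eyes, job, nets
def world(im, uv):
    uv=np.atleast_2d(np.array(uv,float)); z=np.array([im["z_map"][int(round(v)),int(round(u))] for u,v in uv])
    return ray(im,uv,z)
def ray(im,uv,z):
    n=cv2.undistortPoints(np.array(uv,float).reshape(-1,1,2),im["K"],np.array(im["dist_coeffs"])).reshape(-1,2)
    z=np.asarray(z).reshape(-1)
    P=np.c_[n[:,0]*z,-n[:,1]*z,-z,np.ones(len(z))]
    return (P@im["cam_to_world"].T)[:,:3]
def atz(im,uv,h):
    c=im["cam_to_world"][:3,3]; p=ray(im,uv,np.ones(len(np.atleast_2d(uv)))); d=p-c
    return c+d*((h-c[2])/d[:,2])[:,None]
def proj(im,P):
    C=np.linalg.inv(im["cam_to_world"]); p=np.c_[np.atleast_2d(P),np.ones(len(np.atleast_2d(P)))]@C.T
    q=p[:,:3]*[1,-1,-1]
    return cv2.projectPoints(q,np.zeros(3),np.zeros(3),im["K"],np.array(im["dist_coeffs"]))[0].reshape(-1,2)
def save(im,n): cv2.imwrite("pics/"+n,im["image"][:,:,::-1])
E
python3 - <<'E'
from h import *
for c in ["top","scene"]:
    im=eyes.get_image(c); save(im,c+"0.png"); print(c,im["cam_to_world"][:3].round(3).tolist())
    for n in ["large_0","small_0","arrest_knob","scale","needle","limit_clip","jar","spool","block"]:
        for d in nets.silhouettes(c,n):
            if d["p"]<.3: continue
            m=d["mask"]; v,u=np.nonzero(m); 
            z=im["z_map"][v,u]; k=z>0
            if not k.any(): continue
            W=ray(im,np.c_[u,v][k],z[k]); zt=np.percentile(W[:,2],95); T=W[W[:,2]>zt-.008]
            print(n,round(d["p"],2),np.array(d["bbox"]).round().tolist(),"top z",zt.round(3),"topc",T.mean(0).round(3),"med",np.median(W,0).round(3), im["image"][v,u].mean(0).round())
print(ctrl.get_obs())
E
```

```text
top [[-0.02, 0.988, -0.15, 0.438], [-1.0, -0.019, 0.007, -0.019], [0.004, 0.15, 0.989, 1.017]]
large_0 0.89 [214.0, 225.0, 236.0, 251.0] top z 0.137 topc [0.59  0.173 0.135] med [0.587 0.169 0.114] [71. 70. 67.]
large_0 0.57 [260.0, 227.0, 276.0, 253.0] top z 0.136 topc [0.583 0.083 0.135] med [0.581 0.081 0.115] [74. 73. 70.]
large_0 0.55 [353.0, 170.0, 377.0, 202.0] top z 0.06 topc [ 0.707 -0.118  0.057] med [ 0.702 -0.116  0.056] [71. 67. 58.]
small_0 0.7 [445.0, 306.0, 455.0, 319.0] top z 0.037 topc [ 0.441 -0.29   0.034] med [ 0.44  -0.287  0.022] [ 63. 110.  64.]
small_0 0.62 [451.0, 226.0, 467.0, 238.0] top z 0.037 topc [ 0.605 -0.318  0.034] med [ 0.603 -0.315  0.021] [70. 69. 63.]
small_0 0.59 [408.0, 253.0, 421.0, 270.0] top z 0.035 topc [ 0.544 -0.217  0.033] med [ 0.541 -0.215  0.02 ] [77. 75. 69.]
small_0 0.55 [418.0, 226.0, 429.0, 238.0] top z 0.036 topc [ 0.615 -0.239  0.034] med [ 0.613 -0.236  0.024] [71. 70. 64.]
small_0 0.52 [471.0, 289.0, 484.0, 307.0] top z 0.036 topc [ 0.465 -0.345  0.034] med [ 0.465 -0.342  0.02 ] [ 95.  66. 101.]
arrest_knob 0.79 [287.0, 220.
[... 2598 characters left out ...]
.]
{'t': 1.0, 'q': array([-1.35900637e+00,  5.26608936e-02,  1.61285567e+00, -2.94445569e-05,
        1.47601005e+00, -1.19004857e-01]), 'dq': array([ 1.46320500e-03, -1.59467424e-03, -2.87537337e-05,  1.68361723e-04,
        1.13382771e-03,  4.89147596e-04]), 'effort': array([ 7.07100789e-04, -3.93694139e+01, -3.70473933e+01, -7.57911903e-05,
        4.72105185e-04,  1.17493872e-05]), 'tool_pos': array([ 0.20298538, -0.59111773,  0.20175435]), 'tool_rot': array([ 3.09865221e+00,  5.17238646e-01, -4.11825482e-05]), 'contact_force': array([-0.40757703,  0.68264318,  0.15244862]), 'wrist_torque': array([-0.02189831, -0.02564355,  0.07459836]), 'grip_force': 0.0, 'opening': 0.08531399511791427}
```

```bash
ls pics
```

```text
scene0.png
top0.png
```

```bash
python3 - <<'E'
import cv2,numpy as np
t=cv2.imread("pics/top0.png");s=cv2.imread("pics/scene0.png")
a=cv2.resize(t[140:350,150:500],(800,480),interpolation=cv2.INTER_CUBIC)
cv2.imwrite("pics/a.png",a)
cv2.imwrite("pics/b.png",cv2.resize(s[180:400,170:460],(790,600),interpolation=cv2.INTER_CUBIC))
E
```

```text
(no output)
```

View pics/a.png

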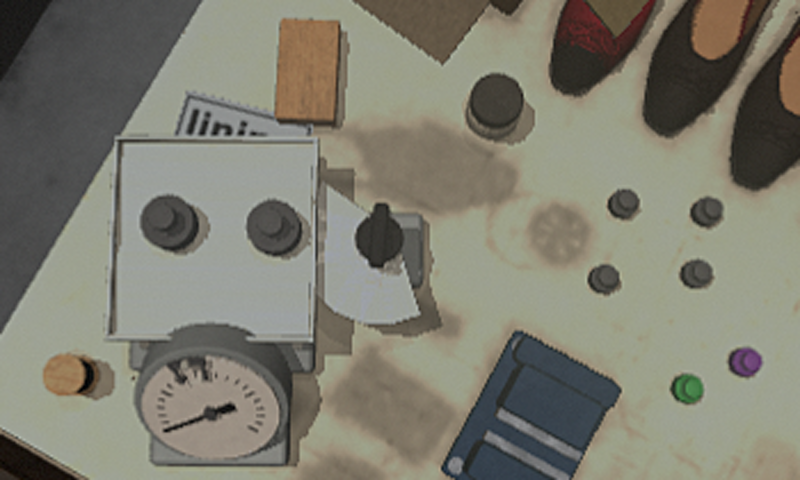

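View pics/b.png

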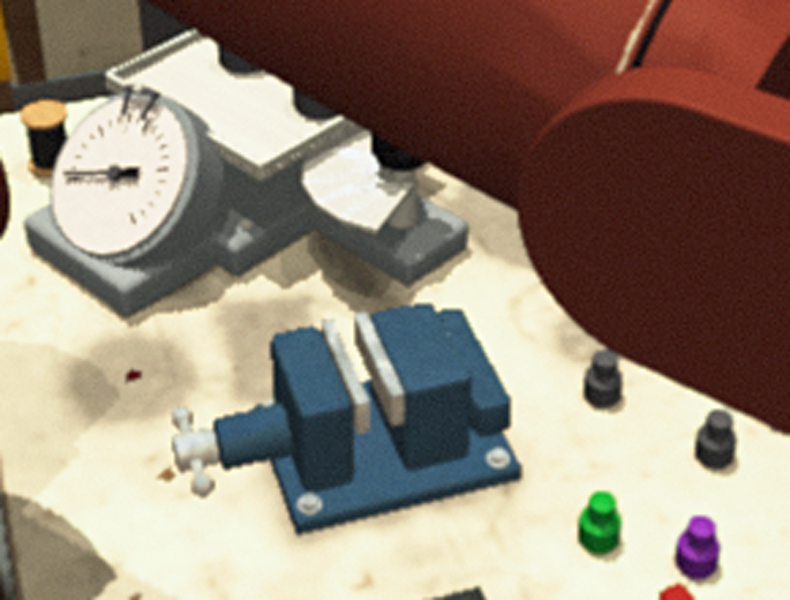

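The top view shows the two large weights in the pan at crop pixels (168,222) and (273,227). The knob bar is at (379,237), and the four dark smalls are at (623,204), (707,212), (604,278) and (697,273). The needle points lower-left from the dial centre (211,412), and the clip is near (192,370). The blue vise and the green and purple look-alikes must be avoided.

```bash
cat >> h.py <<'E'
def dial_uv(im,sc,yaw,uv,back=0.0):
    "pixels -> (right,up) mm on dial plane"
    c,s=np.cos(yaw),np.sin(yaw); R=np.array([[c,-s,0],[s,c,0],[0,0,1]])
    t=np.arcsin(46/68); e1=R@[0,-1,0]; e2=R@[np.cos(t),0,np.sin(t)]; n=np.cross(e1,e2)
    C=np.array([*sc,0])+R@[-.15,0,.074]
    o=im["cam_to_world"][:3,3]; d=ray(im,uv,np.ones(len(uv)))-o
    P=o+d*(((C-o)@n)/(d@n))[:,None]-C
    return np.c_[P@e1,P@e2]*1000
E
python3 - <<'E'
from h import *
im=eyes.get_image("top"); f=350/800
cr=lambda L:np.array(L)*f+[150,140]
k=atz(im,cr([[118,139],[318,139],[312,340],[107,338]]),.096); print("pan",k.round(3), k.mean(0).round(3))
e=(k[0]+k[1]-k[2]-k[3])[:2]; e2=(k[0]+k[3]-k[1]-k[2])[:2]
y1=np.arctan2(e[1],e[0]); y2=np.arctan2(-e2[0],e2[1]); print("yaw",y1,y2)
# top faces by depth
def blob(z0,z1,x0,x1,ya,yb):
    z=im["z_map"]; v,u=np.nonzero(z>0); W=ray(im,np.c_[u,v],z[v,u])
    m=(W[:,2]>z0)&(W[:,2]<z1)&(W[:,0]>x0)&(W[:,0]<x1)&(W[:,1]>ya)&(W[:,1]<yb); return W[m]
b=blob(.112,.125,.5,.63,-.06,.04); r=cv2.minAreaRect((b[:,:2]*1000).astype(np.float32)); print("bar",len(b),b.mean(0).round(4),r)
l=cv2.fitLine((b[:,:2]).astype(np.float32),cv2.DIST_L2,0,.01,.01).ravel(); print("bar yaw",np.arctan2(l[1],l[0]))
for nm,(x,y,z0,z1) in dict(LA=(.587,.172,.126,.145),LB=(.583,.082,.126,.145),s1=(.615,-.239,.027,.04),s2=(.605,-.318,.027,.04),s3=(.544,-.217,.027,.04),s4=(.545,-.309,.027,.04)).items():
    b=blob(z0,z1,x-.03,x+.03,y-.03,y+.03); print(nm,len(b),b.mean(0).round(4),((b.max(0)+b.min(0))/2).round(4))
sc=k.mean(0)[:2]; yaw=(y1+y2)/2
for s in (sc,):
  D=dial_uv(im,s,yaw,cr([[211,412],[163,431],[178,375],[190,365],[206,372],[233,406]])); print(D.round(1), np.degrees(np.arctan2(D[:,1],D[:,0])).round())
cv2.imwrite("pics/d.png",cv2.resize(im["image"][276:352,200:285,::-1],(680,600),interpolation=cv2.INTER_CUBIC))
E
```

```text
pan [[0.666 0.22  0.096]
 [0.663 0.044 0.096]
 [0.487 0.051 0.096]
 [0.492 0.226 0.096]] [0.577 0.135 0.096]
yaw -0.035944114174522826 -0.023745142313032177
bar 187 [ 0.5736 -0.0075  0.1198] ((574.0715942382812, -7.525259017944336), (13.019401550292969, 53.293601989746094), 83.40946960449219)
bar yaw -0.114587575
LA 111 [0.5895 0.1727 0.1349] [0.5895 0.1733 0.1331]
LB 110 [0.5834 0.0825 0.1347] [0.5836 0.0831 0.1324]
s1 56 [ 0.6149 -0.2392  0.0342] [ 0.6148 -0.2391  0.0333]
s2 57 [ 0.6059 -0.3187  0.0339] [ 0.6058 -0.3194  0.0327]
s3 57 [ 0.5437 -0.2168  0.0343] [ 0.5436 -0.2169  0.0336]
s4 60 [ 0.5469 -0.3052  0.0335] [ 0.5471 -0.3053  0.0329]
[[ -0.6   0.6]
 [-45.  -22.9]
 [-24.8  42.7]
 [-13.5  53.9]
 [ -0.8  46.4]
 [ 19.    7.9]] [ 137. -153.  120.  104.   91.   23.]
```

View pics/d.png

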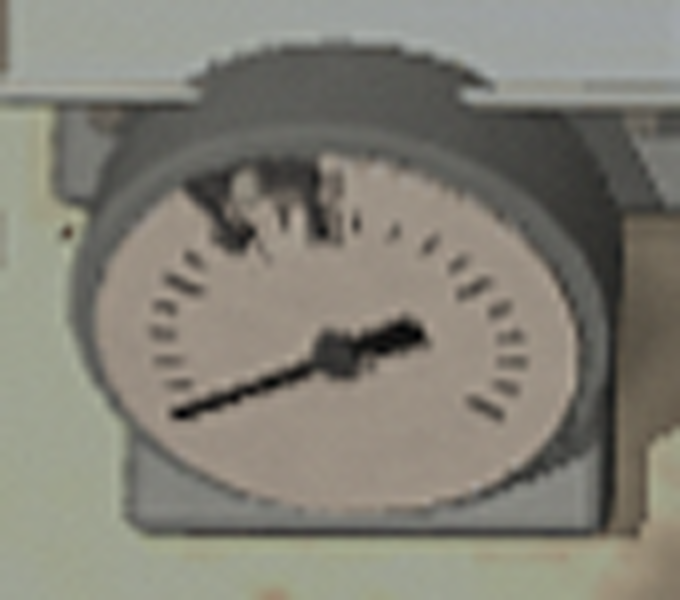

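The dial shows the prong tips at (238,238) and (322,235) and the needle tip at (175,413). The clip middle is therefore about 1.78 rad from zero, or about 0.42 kg. Next I plan the knob approach.

```bash
cat > plan.py <<'E'
from h import *
from scipy.spatial.transform import Rotation as Ro
def plan(wps, start=None):
    "wps: (x,y,z,yaw,grip[,minrows]); prints rows, 20 per call"
    o=ctrl.get_obs(); X=Ro.from_rotvec(o["tool_rot"]).as_matrix()
    p=np.array(o["tool_pos"]); y=np.arctan2(X[1,0],X[0,0])
    if start is not None: p=np.array(start[:3],float); y=start[3]
    print("start",p.round(4),round(y,4),"tilt",X[:,2].round(3))
    rows=[]
    for w in wps:
        t=np.array(w[:3],float); yt=w[3]; n=max(int(np.ceil(np.linalg.norm(t-p)/.0575-1e-6)),int(np.ceil(abs(yt-y)/.1-1e-6)),w[5] if len(w)>5 else 1)
        p0,y0=p.copy(),y
        for i in range(1,n+1):
            d=p0+(t-p0)*i/n-p; c,s=np.cos(y),np.sin(y)
            r=np.round(np.array([d[0]*c+d[1]*s,d[0]*s-d[1]*c,-d[2]])/.06,2); a=np.clip(round(-(y0+(yt-y0)*i/n-y)/.1,2),-1,1)
            r=np.clip(r,-1,1)
            rows.append([*r,0,0,a,w[4]]); r=r*.06
            p=p+[r[0]*c+r[1]*s,r[0]*s-r[1]*c,-r[2]]; y-=a*.1
    for i in range(0,len(rows),20): print(", ".join(",".join("%g"%(v+0) for v in r) for r in rows[i:i+20]),"\n")
    print(len(rows),"rows end",p.round(4),round(y,4))
E
python3 - <<'E'
from plan import *
plan([(.574,-.0075,.17,3.028,34),(.574,-.0075,.100,3.028,34)])
E
```

```text
start [ 0.203  -0.5911  0.2017] 0.3308 tilt [-0.  0. -1.]
0.33,-0.27,0.02,0,0,-1,34, 0.36,-0.23,0.02,0,0,-1,34, 0.38,-0.19,0.02,0,0,-1,34, 0.4,-0.16,0.02,0,0,-1,34, 0.41,-0.11,0.02,0,0,-0.99,34, 0.42,-0.08,0.02,0,0,-1,34, 0.43,-0.03,0.02,0,0,-1,34, 0.42,0.01,0.02,0,0,-1,34, 0.43,0.05,0.02,0,0,-1,34, 0.41,0.1,0.02,0,0,-1,34, 0.41,0.14,0.02,0,0,-1,34, 0.39,0.17,0.01,0,0,-1,34, 0.36,0.22,0.02,0,0,-1,34, 0.35,0.25,0.02,0,0,-1,34, 0.32,0.28,0.02,0,0,-0.99,34, 0.29,0.31,0.02,0,0,-1,34, 0.26,0.34,0.02,0,0,-1,34, 0.22,0.37,0.02,0,0,-1,34, 0.18,0.38,0.02,0,0,-1,34, 0.15,0.4,0.02,0,0,-1,34 

0.1,0.42,0.02,0,0,-1,34, 0.07,0.42,0.02,0,0,-1,34, 0.01,0.43,0.02,0,0,-1,34, -0.02,0.42,0.02,0,0,-1,34, -0.06,0.43,0.02,0,0,-0.99,34, -0.11,0.41,0.02,0,0,-1,34, -0.15,0.4,0.02,0,0,-1,34, 0,0,0.58,0,0,0,34, 0,0,0.59,0,0,0,34 

29 rows end [ 0.5742 -0.0075  0.0997] 3.0278
```

Request:
jog_arm(commands=[0.33,-0.27,0.02,0,0,-1,34,0.36,-0.23,0.02,0,0,-1,34,0.38,-0.19,0.02,0,0,-1,34,0.4,-0.16,0.02,0,0,-1,34,0.41,-0.11,0.02,0,0,-0.99,34,0.42,-0.08,0.02,0,0,-1,34,0.43,-0.03,0.02,0,0,-1,34,0.42,0.01,0.02,0,0,-1,34,0.43,0.05,0.02,0,0,-1,34,0.41,0.1,0.02,0,0,-1,34,0.41,0.14,0.02,0,0,-1,34,0.39,0.17,0.01,0,0,-1,34,0.36,0.22,0.02,0,0,-1,34,0.35,0.25,0.02,0,0,-1,34,0.32,0.28,0.02,0,0,-0.99,34,0.29,0.31,0.02,0,0,-1,34,0.26,0.34,0.02,0,0,-1,34,0.22,0.37,0.02,0,0,-1,34,0.18,0.38,0.02,0,0,-1,34,0.15,0.4,0.02,0,0,-1,34])

```text
t: 3.55
tool_pos: [0.478, -0.1582, 0.1784]
tool_rot: [1.237, 2.887, -0.0]
contact_force: [0.4, -0.7, 0.6]
opening: 0.034
grip_force: 0.0
```

Request:
jog_arm(commands=[0.1,0.42,0.02,0,0,-1,34,0.07,0.42,0.02,0,0,-1,34,0.01,0.43,0.02,0,0,-1,34,-0.02,0.42,0.02,0,0,-1,34,-0.06,0.43,0.02,0,0,-0.99,34,-0.11,0.41,0.02,0,0,-1,34,-0.15,0.4,0.02,0,0,-1,34,0,0,0,0,0,0,34])

```text
t: 4.55
tool_pos: [0.5745, -0.0065, 0.1698]
tool_rot: [-0.176, -3.136, -0.0]
contact_force: [0.1, 0.3, -0.4]
opening: 0.0341
grip_force: 0.0
```

```bash
python3 - <<'E'
from plan import *
print(ctrl.get_obs()["q"].round(3))
im=eyes.get_image("wrist"); save(im,"w1.png")
plan([(.574,-.0075,.100,3.028,34)])
E
```

```text
[-0.141 -0.045  1.765 -0.     1.422 -1.599]
start [ 0.5741 -0.0073  0.1698] 3.0278 tilt [-0.001 -0.    -1.   ]
0,0,0.58,0,0,0,34, 0,0,0.58,0,0,0,34 

2 rows end [ 0.5741 -0.0073  0.1002] 3.0278
```

View pics/w1.png

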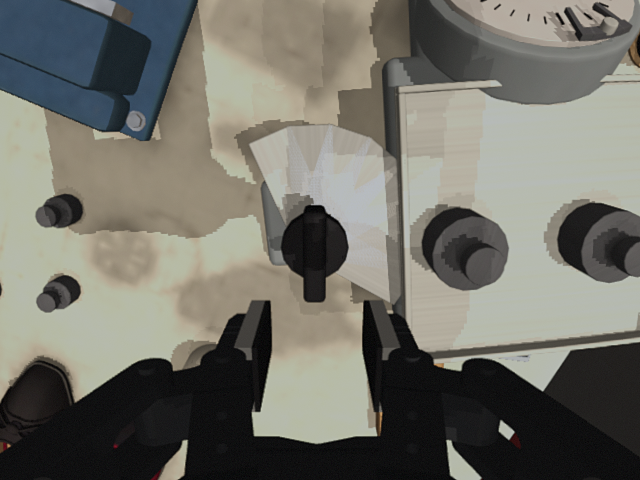

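The wrist view shows the knob bar (315,255) aligned midway between the open fingers. I'll descend, grip and turn.

Request:
jog_arm(commands=[0,0,0.58,0,0,0,34,0,0,0.58,0,0,0,34,0,0,0,0,0,0,0,0,0,0,0,0,0,0,0,0,0,0,0,0,0,0,0,0,0,0,0,0], newtons=40)

```text
t: 5.35
tool_pos: [0.5752, -0.0077, 0.102]
tool_rot: [0.179, 3.134, -0.0]
contact_force: [-0.3, 0.1, -0.0]
opening: 0.0002
grip_force: 0.0
```

Request:
jog_arm(commands=[0,0,0,0,0,1,0,0,0,0,0,0,1,0,0,0,0,0,0,1,0,0,0,0,0,0,1,0,0,0,0,0,0,1,0,0,0,0,0,0,1,0,0,0,0,0,0,1,0,0,0,0,0,0,1,0,0,0,0,0,0,1,0,0,0,0,0,0,1,0,0,0,0,0,0,1,0,0,0,0,0,0,1,0,0,0,0,0,0,1,0,0,0,0,0,0,1,0,0,0,0,0,0,1,0])

```text
t: 7.22
tool_pos: [0.5746, -0.0075, 0.1011]
tool_rot: [2.272, 2.169, 0.001]
contact_force: [-0.5, -0.4, 0.7]
opening: 0.0
grip_force: 0.0
```

```bash
python3 - <<'E'
from plan import *
print(ctrl.get_obs()["tool_pos"])
a=eyes.get_image("wrist")["image"]; t=eyes.get_image("scene"); save(t,"s2.png")
b=cv2.resize(t["image"][190:290,230:370],(400,300),interpolation=cv2.INTER_CUBIC)
o=np.hstack([cv2.resize(a,(400,300)),b]); cv2.imwrite("pics/w2.png",o[:,:,::-1])
E
```

```text
[ 0.57460123 -0.00752503  0.10107741]
```

View pics/w2.png

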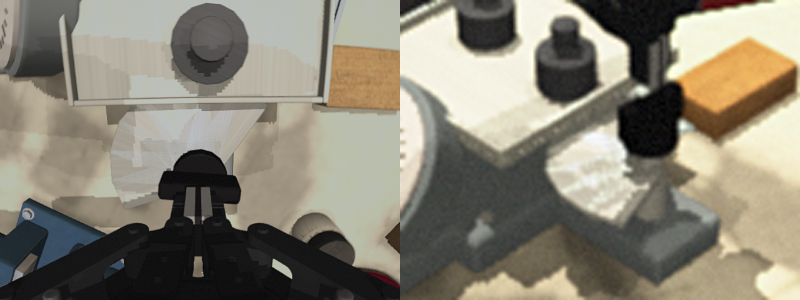

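```bash
python3 - <<'E'
from plan import *
o=ctrl.get_obs(); p=o["tool_pos"]; 
im=eyes.get_image("wrist"); print(im["cam_to_world"].round(3)[:3])
for dz in (0,.02,.05): print(dz,proj(im,p+[0,0,dz]).round())
for u,v in [(320,250),(320,270),(280,295),(360,295),(320,300),(310,330),(300,330),(345,330),(317,360)]: print(u,v,world(im,[[u,v]]).round(3))
t=eyes.get_image("scene")
print(proj(t,[p,p+[0,0,.05],[.574,-.0075,.121]]).round())
for u,v in [(318,225),(310,232),(318,210),(320,200)]: print(u,v,world(t,[[u,v]]).round(3))
E
```

```text
[[ 0.999  0.041  0.012  0.577]
 [-0.043  0.959  0.281  0.064]
 [ 0.    -0.281  0.96   0.272]]
0 [[319. 293.]]
0.02 [[319. 313.]]
0.05 [[319. 352.]]
320 250 [[0.576 0.011 0.097]]
320 270 [[0.576 0.002 0.097]]
280 295 [[0.56 0.   0.12]]
360 295 [[ 0.591 -0.003  0.116]]
320 300 [[0.575 0.004 0.135]]
310 330 [[0.572 0.005 0.158]]
300 330 [[0.569 0.004 0.156]]
345 330 [[ 0.583 -0.001  0.15 ]]
317 360 [[0.574 0.    0.168]]
[[317. 229.]
 [317. 208.]
 [316. 221.]]
318 225 [[ 0.567 -0.018  0.12 ]]
310 232 [[ 0.549 -0.013  0.11 ]]
318 210 [[ 0.566 -0.019  0.155]]
320 200 [[ 0.57  -0.02   0.176]]
```

```bash
python3 - <<'E'
from plan import *
im=eyes.get_image("wrist")
for u in (300,319,338):
    P=world(im,[[u,v] for v in range(262,345,6)]); print(u,[(262+6*i,*(q*1000).round().astype(int)) for i,q in enumerate(P)])
o=cv2.resize(im["image"][200:350,220:420],(800,600),interpolation=cv2.INTER_CUBIC); o=cv2.convertScaleAbs(o,alpha=2.2,beta=20)
cv2.imwrite("pics/w3.png",o[:,:,::-1])
E
```

```text
300 [(262, np.int64(567), np.int64(6), np.int64(97)), (268, np.int64(567), np.int64(3), np.int64(97)), (274, np.int64(566), np.int64(0), np.int64(96)), (280, np.int64(567), np.int64(0), np.int64(103)), (286, np.int64(567), np.int64(0), np.int64(111)), (292, np.int64(567), np.int64(0), np.int64(117)), (298, np.int64(567), np.int64(-2), np.int64(118)), (304, np.int64(568), np.int64(4), np.int64(138)), (310, np.int64(568), np.int64(4), np.int64(143)), (316, np.int64(569), np.int64(4), np.int64(147)), (322, np.int64(569), np.int64(4), np.int64(151)), (328, np.int64(569), np.int64(5), np.int64(157)), (334, np.int64(569), np.int64(4), np.int64(160)), (340, np.int64(569), np.int64(4), np.int64(163))]
319 [(262, np.int64(575), np.int64(6), np.int64(97)), (268, np.int64(575), np.int64(3), np.int64(97)), (274, np.int64(575), np.int64(0), np.int64(97)), (280, np.int64(575), np.int64(-1), np.int64(102)), (286, np.int64(575), np.int64(-1), np.int64(109)), (292, np.int64(575), np.int64(-1), np.int64(115)), (298, np.int64(575), np.int64(-2), np.int64(120)), (304, np.int64(575), np.int64(4), np.int6
[... 318 characters left out ...]
, np.int64(584), np.int64(5), np.int64(97)), (268, np.int64(583), np.int64(3), np.int64(98)), (274, np.int64(583), np.int64(0), np.int64(97)), (280, np.int64(583), np.int64(-2), np.int64(100)), (286, np.int64(583), np.int64(-2), np.int64(107)), (292, np.int64(583), np.int64(-2), np.int64(113)), (298, np.int64(582), np.int64(-3), np.int64(118)), (304, np.int64(582), np.int64(-4), np.int64(120)), (310, np.int64(582), np.int64(-7), np.int64(120)), (316, np.int64(581), np.int64(-1), np.int64(139)), (322, np.int64(581), np.int64(-1), np.int64(143)), (328, np.int64(581), np.int64(0), np.int64(148)), (334, np.int64(580), np.int64(4), np.int64(160)), (340, np.int64(580), np.int64(4), np.int64(164))]
```

View pics/w3.png

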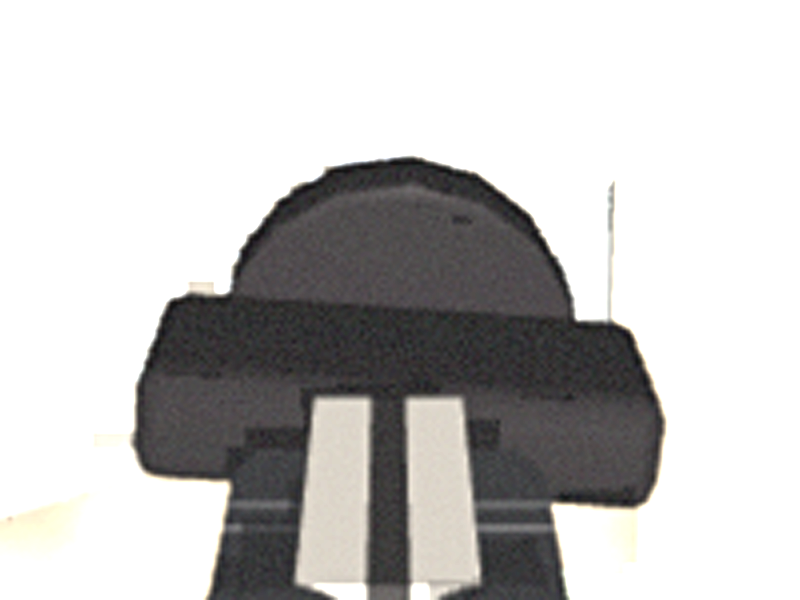

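```bash
python3 - <<'E'
from plan import *
im=eyes.get_image("scene")
for u in (313,317,321):
    print(u,[(v,*(world(im,[[u,v]])[0]*1000).round().astype(int).tolist(),im["image"][v,u].tolist()) for v in range(206,238,2)])
w=eyes.get_image("wrist"); z=w["z_map"]; v,u=np.nonzero(z>0); W=ray(w,np.c_[u,v],z[v,u]); p=ctrl.get_obs()["tool_pos"]
m=(np.abs(W[:,:2]-p[:2]).max(1)<.03)&(W[:,2]>.10)
for a in range(100,175,5):
    k=m&(W[:,2]>=a/1000)&(W[:,2]<(a+5)/1000); 
    if k.sum(): print(a,k.sum(),(W[k].min(0)*1000).round(),(W[k].max(0)*1000).round())
E
```

```text
313 [(206, 560, -11, 164, [17, 15, 19]), (208, 560, -11, 159, [18, 22, 24]), (210, 559, -12, 155, [20, 20, 22]), (212, 562, -10, 149, [19, 17, 16]), (214, 562, -10, 144, [18, 19, 22]), (216, 560, -11, 141, [9, 14, 11]), (218, 567, -5, 130, [138, 143, 129]), (220, 710, 125, -2, [219, 228, 212]), (222, 565, -6, 122, [62, 68, 60]), (224, 560, -11, 123, [0, 5, 1]), (226, 556, -15, 121, [15, 18, 15]), (228, 559, -12, 114, [15, 15, 13]), (230, 557, -14, 111, [14, 11, 14]), (232, 557, -14, 107, [19, 5, 10]), (234, 556, -15, 103, [5, 11, 4]), (236, 555, -15, 98, [8, 7, 5])]
317 [(206, 568, -14, 161, [62, 63, 58]), (208, 566, -16, 159, [61, 63, 56]), (210, 566, -16, 154, [61, 60, 56]), (212, 567, -15, 149, [59, 58, 57]), (214, 566, -16, 144, [63, 65, 54]), (216, 567, -15, 140, [58, 58, 53]), (218, 567, -15, 135, [81, 79, 74]), (220, 566, -16, 130, [99, 102, 95]), (222, 573, -10, 120, [12, 12, 15]), (224, 568, -15, 120, [6, 3, 6]), (226, 569, -13, 114, [4, 10, 8]), (228, 566, -16, 112, [4, 3, 4]), (230, 569, -14, 105, [12, 6, 13]), (232, 571, -12, 98, [12, 13, 15]), (234, 566, -16, 98, [9, 13,
[... 503 characters left out ...]
5, 8]), (232, 578, -16, 97, [0, 1, 0]), (234, 572, -21, 97, [15, 15, 12]), (236, 564, -29, 100, [17, 15, 13])]
100 502 [549.  -6. 100.] [601.   2. 105.]
105 520 [548.  -5. 105.] [601.   2. 110.]
110 588 [548.  -5. 110.] [601.   2. 115.]
115 2032 [547. -16. 115.] [602.   2. 120.]
120 753 [549. -15. 120.] [600.   1. 122.]
130 69 [565.  -1. 133.] [580.   4. 135.]
135 385 [561.  -2. 135.] [587.   5. 140.]
140 485 [560.  -1. 140.] [587.   5. 145.]
145 553 [560.  -1. 145.] [587.   5. 150.]
150 599 [560.  -1. 150.] [587.   5. 155.]
155 612 [560.  -1. 155.] [587.   5. 160.]
160 394 [560.  -1. 160.] [587.   5. 165.]
165 1149 [557. -18. 165.] [592.   6. 170.]
170 1194 [544. -19. 170.] [604.   8. 175.]
```

Request:
jog_arm(commands=[0,0,0,0,0,-1,34,0,0,0,0,0,-1,34,0,0,0,0,0,-1,34,0,0,0,0,0,-1,34,0,0,0,0,0,-1,34,0,0,0,0,0,-1,34,0,0,0,0,0,-1,34,0,0,0,0,0,-1,34,0,0,0,0,0,-1,34,0,0,0,0,0,-1,34,0,0,0,0,0,-1,34,0,0,0,0,0,-1,34,0,0,0,0,0,-1,34,0,0,0,0,0,-1,34,0,0,0,0,0,-1,34,0,0,0,0,0,0,34])

```text
t: 9.57
tool_pos: [0.5742, -0.0075, 0.1003]
tool_rot: [0.18, 3.136, -0.0]
contact_force: [0.1, 0.2, 0.3]
opening: 0.034
grip_force: 0.0
```

```bash
cat >> plan.py <<'E'
def tips():
    w=eyes.get_image("wrist"); z=w["z_map"]; v,u=np.nonzero(z>0); W=ray(w,np.c_[u,v],z[v,u]); o=ctrl.get_obs(); p=o["tool_pos"]
    L=(W-p)@Ro.from_rotvec(o["tool_rot"]).as_matrix()
    m=(np.abs(L[:,0])<.03)&(np.abs(L[:,1])<.05)&(L[:,2]<.02)
    for a in range(-70,20,4):
        k=m&(L[:,2]>=a/1000)&(L[:,2]<(a+4)/1000)
        if k.sum(): print(a,k.sum(),(L[k].min(0)*1000).round()[:2],(L[k].max(0)*1000).round()[:2])
    return w
E
python3 - <<'E'
from plan import *
print(ctrl.tcp_to_grasp, ctrl.get_obs()["opening"]); tips()
plan([(.574,-.0075,.072,3.028,34)])
E
```

```text
-0.0187 0.03401078959080945
-70 1287 [-10. -34.] [13. 34.]
-66 672 [-11. -23.] [13. 24.]
-62 635 [-10. -30.] [13. 31.]
-58 708 [-10. -30.] [13. 31.]
-54 639 [-10. -30.] [13. 31.]
-50 567 [-10. -30.] [13. 31.]
-46 564 [-11. -30.] [13. 31.]
-42 498 [-10. -30.] [12. 31.]
-38 388 [-10. -28.] [12. 30.]
-34 182 [ -9. -23.] [12. 24.]
-30 16 [ -3. -17.] [ 9. 17.]
-22 3412 [-27.  -6.] [27.  6.]
-18 518 [-27.  -6.] [27.  7.]
-14 91 [23. -6.] [27.  6.]
-10 74 [23. -6.] [27.  7.]
-6 71 [24. -6.] [27.  6.]
-2 97 [-12. -17.] [27. 18.]
2 3374 [-20. -21.] [27. 21.]
6 120 [  5. -19.] [19. 20.]
10 105 [  8. -19.] [19. 19.]
14 37 [  8. -19.] [19. 19.]
start [ 0.5742 -0.0075  0.1003] 3.0265 tilt [ 0. -0. -1.]
0,0,0.47,0,0,-0.02,34 

1 rows end [ 0.5742 -0.0075  0.0721] 3.0285
```

Request:
jog_arm(commands=[0,0,0.47,0,0,0,34,0,0,0,0,0,0,34,0,0,0,0,0,0,0,0,0,0,0,0,0,0,0,0,0,0,0,0,0,0,0,0,0,0,0,0], newtons=40)

```text
t: 10.38
tool_pos: [0.5747, -0.0076, 0.0731]
tool_rot: [0.179, 3.135, -0.0]
contact_force: [-1.4, -0.0, 2.6]
opening: 0.0119
grip_force: 42.2
```

Gripped. Now I turn about 2.95 rad.

Request:
jog_arm(commands=[0,0,0,0,0,1,0,0,0,0,0,0,1,0,0,0,0,0,0,1,0,0,0,0,0,0,1,0,0,0,0,0,0,1,0,0,0,0,0,0,1,0,0,0,0,0,0,1,0,0,0,0,0,0,1,0,0,0,0,0,0,1,0,0,0,0,0,0,1,0,0,0,0,0,0,1,0,0,0,0,0,0,1,0,0,0,0,0,0,1,0,0,0,0,0,0,1,0,0,0,0,0,0,1,0])

```text
t: 12.25
tool_pos: [0.5756, -0.0069, 0.0731]
tool_rot: [2.269, 2.17, 0.005]
contact_force: [2.5, 2.4, 0.2]
opening: 0.0124
grip_force: 42.1
```

Request:
jog_arm(commands=[0,0,0,0,0,1,0,0,0,0,0,0,1,0,0,0,0,0,0,1,0,0,0,0,0,0,1,0,0,0,0,0,0,1,0,0,0,0,0,0,1,0,0,0,0,0,0,1,0,0,0,0,0,0,1,0,0,0,0,0,0,1,0,0,0,0,0,0,1,0,0,0,0,0,0,1,0,0,0,0,0,0,1,0,0,0,0,0,0,1,0,0,0,0,0,0,1,0,0,0,0,0,0,0.5,0,0,0,0,0,0,0,0])

```text
t: 14.25
tool_pos: [0.5764, -0.0079, 0.0732]
tool_rot: [3.137, 0.126, 0.009]
contact_force: [5.5, -0.8, -2.2]
opening: 0.0123
grip_force: 46.1
```

```bash
python3 - <<'E'
from plan import *
o=ctrl.get_obs(); print(o["wrist_torque"].round(3),o["contact_force"].round(1),o["q"].round(3)); plan([])
E
```

```text
[-0.162 -0.704  0.835] [ 5.5 -0.8 -2.2] [-1.420e-01  4.800e-02  1.841e+00 -1.000e-03  1.247e+00  1.348e+00]
start [ 0.5764 -0.0079  0.0732] 0.0803 tilt [ 0.006 -0.001 -1.   ]
0 rows end [ 0.5764 -0.0079  0.0732] 0.0803
```

Request:
jog_arm(commands=[0,0,0,0,0,0,34,0,0,0,0,0,0,34,0,0,-0.8,0,0,0,34,0,0,-0.9,0,0,0,34,0,-0.5,0,0,0,0,34,0,0,0,0,0,0,34])

```text
t: 15.0
tool_pos: [0.5719, 0.0235, 0.1749]
tool_rot: [-3.139, -0.125, -0.002]
contact_force: [0.4, 0.3, -0.1]
opening: 0.0337
grip_force: 0.0
```

```bash
cat >> h.py <<'E'
SC=np.array([.577,.135]); YAW=-.03
def rect(im,sc=SC,yaw=YAW,n=300,R=75):
    c,s=np.cos(yaw),np.sin(yaw); M=np.array([[c,-s,0],[s,c,0],[0,0,1]]); t=np.arcsin(46/68)
    e1=M@[0,-1,0]; e2=M@[np.cos(t),0,np.sin(t)]; C=np.array([*sc,0])+M@[-.15,0,.074]
    g=(np.arange(n)-n/2+.5)*2*R/n/1000; a,b=np.meshgrid(g,-g)
    P=C+a[...,None]*e1+b[...,None]*e2
    uv=proj(im,P.reshape(-1,3)).reshape(n,n,2).astype(np.float32)
    return cv2.remap(im["image"],uv[...,0],uv[...,1],cv2.INTER_CUBIC)
def needle(im,show=None):
    "dark profile; prints candidate angles (rad clockwise from left-low zero at 207deg)"
    r=rect(im); g=cv2.cvtColor(r,cv2.COLOR_RGB2GRAY).astype(np.float32); n=len(g); k=n/150
    A=np.arange(0,360,1.); rad=np.arange(20,38,1.)
    x=n/2-.5+np.cos(np.radians(A))[:,None]*rad*k; y=n/2-.5-np.sin(np.radians(A))[:,None]*rad*k
    p=cv2.remap(g,x.astype(np.float32),y.astype(np.float32),cv2.INTER_LINEAR)
    d=np.median(g[100:200,100:200])-p.mean(1); d=cv2.GaussianBlur(np.r_[d,d,d][None].astype(np.float32),(9,1),2)[0][360:720]
    i=[j for j in range(360) if d[j]>=max(d[(j-1)%360],d[(j+1)%360]) and d[j]>12]
    print([(int(A[j]),round(float(d[j])),"rad %.2f"%np.radians((207-A[j])%360)) for j in sorted(i,key=lambda j:-d[j])[:5]])
    return r
E
python3 - <<'E'
from plan import *
import os
t=eyes.get_image("top"); a=needle(t); s=eyes.get_image("scene"); b=needle(s)
cv2.imwrite("pics/n1.png",np.hstack([a,b,cv2.resize(t["image"][190:340,180:330],(200,300)) if 0 else cv2.resize(t["image"][190:340,190:290],(200,300))])[:,:,::-1])
plan([])
E
```

```text
[(200, 16, 'rad 0.12'), (180, 14, 'rad 0.47'), (122, 13, 'rad 1.48'), (168, 12, 'rad 0.68'), (160, 12, 'rad 0.82')]
[(46, 115, 'rad 2.81'), (33, 64, 'rad 3.04'), (214, 62, 'rad 6.16'), (330, 18, 'rad 4.14'), (5, 17, 'rad 3.53')]
start [0.5713 0.0223 0.1733] 0.0782 tilt [-0.001 -0.    -1.   ]
0 rows end [0.5713 0.0223 0.1733] 0.0782
```

View pics/n1.png

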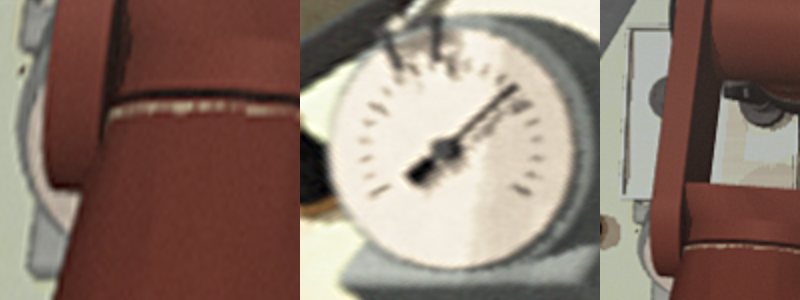

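The scene-view dial shows the needle tip at (515,87), about 43°, with the prong tips at (398,68) and (437,57). The load is about 0.68 kg against a target of about 0.41 kg. I'll remove one large and add one small.

```bash
python3 - <<'E'
from plan import *
s=eyes.get_image("scene"); s["image"]=cv2.imread("pics/scene0.png")[:,:,::-1]; needle(s)
plan([(.583,.0825,.135,.08,42),(.583,.0825,.115,.08,42)])
E
```

```text
[(204, 110, 'rad 0.05'), (28, 19, 'rad 3.12'), (21, 18, 'rad 3.25')]
start [0.5712 0.0221 0.173 ] 0.0777 tilt [-0.002 -0.    -1.   ]
0.14,-0.49,0.32,0,0,-0.01,42, 0.13,-0.5,0.31,0,0,-0.01,42, 0,0,0.34,0,0,0,42 

3 rows end [0.5827 0.0825 0.1148] 0.0797
```

Request:
jog_arm(commands=[0.14,-0.49,0.32,0,0,0,42,0.13,-0.5,0.31,0,0,0,42,0,0,0.34,0,0,0,42,0,0,0,0,0,0,42,0,0,0,0,0,0,42])

```text
t: 15.78
tool_pos: [0.5835, 0.0818, 0.1161]
tool_rot: [3.139, 0.12, 0.0]
contact_force: [0.1, 0.6, -0.2]
opening: 0.042
grip_force: 0.0
```

```bash
cat >> plan.py <<'E'
def knob_near(xy,z0,z1,r=.016):
    w=eyes.get_image("wrist"); z=w["z_map"]; v,u=np.nonzero(z>0); W=ray(w,np.c_[u,v],z[v,u])
    m=(np.hypot(*(W[:,:2]-xy).T)<r)&(W[:,2]>z0)&(W[:,2]<z1); W=W[m]; zt=np.percentile(W[:,2],95); T=W[W[:,2]>zt-.003]
    c,rr=cv2.minEnclosingCircle((T[:,:2]*1000).astype(np.float32)); print("knob top",len(T),zt.round(4),T.mean(0).round(4),np.round(c,1),round(rr,1))
E
python3 - <<'E'
from plan import *
knob_near([.583,.0825],.095,.125); tips()
plan([(.583,.0825,.060,.08,42)])
E
```

```text
knob top 1603 0.1089 [0.5849 0.0834 0.1077] [584.3  83.3] 11.1
-70 1421 [-12. -32.] [11. 31.]
-66 638 [-12. -28.] [11. 27.]
-62 751 [-12. -35.] [11. 34.]
-58 747 [-12. -35.] [11. 34.]
-54 702 [-12. -35.] [11. 34.]
-50 629 [-12. -35.] [11. 34.]
-46 568 [-12. -35.] [11. 34.]
-42 517 [-12. -35.] [11. 34.]
-38 366 [-13. -33.] [11. 32.]
-34 149 [-11. -27.] [ 9. 23.]
-30 2 [ -2. -22.] [-1. 21.]
6 1199 [-10. -12.] [11.  9.]
10 483 [-11. -12.] [11. 10.]
14 102 [  1. -12.] [11.  9.]
18 39 [  2. -12.] [11.  9.]
start [0.5841 0.082  0.1171] 0.0767 tilt [ 0.002 -0.    -1.   ]
-0.02,-0.01,0.95,0,0,-0.03,42 

1 rows end [0.5829 0.0825 0.0601] 0.0797
```

Request:
jog_arm(commands=[0,-0.02,0.48,0,0,0,42,0,0,0.47,0,0,0,42,0,0,0,0,0,0,42,0,0,0,0,0,0,0,0,0,0,0,0,0,0,0,0,0,0,0,0,0], newtons=40)

```text
t: 16.62
tool_pos: [0.5844, 0.0838, 0.0604]
tool_rot: [3.139, 0.122, 0.004]
contact_force: [-0.4, -1.3, 0.7]
opening: 0.0193
grip_force: 39.0
```

Request:
jog_arm(commands=[0,0,-0.5,0,0,0,0,0,0,-0.9,0,0,0,0,0,0,-0.5,0,0,0,0,0,0,0,0,0,0,0])

```text
t: 17.12
tool_pos: [0.5851, 0.0843, 0.1761]
tool_rot: [-3.139, -0.122, -0.01]
contact_force: [0.1, -0.1, -3.8]
opening: 0.0196
grip_force: 39.5
```

```bash
python3 - <<'E'
from plan import *
s=eyes.get_image("scene"); r=needle(s); print(ctrl.get_obs()["contact_force"],ctrl.get_obs()["opening"])
w=tips(); cv2.imwrite("pics/w4.png",np.hstack([cv2.resize(w["image"],(500,375)),cv2.copyMakeBorder(r,0,75,0,0,0)])[:,:,::-1])
plan([(.58,-.13,.172,.08,0),(.58,-.13,.02,.08,0),(.58,-.13,.005,.08,0)])
E
```

```text
[(126, 131, 'rad 1.41'), (300, 47, 'rad 4.66')]
[ 0.3781152  -0.46998813 -3.98000564] 0.019789290785891495
-70 1215 [-11. -22.] [12. 20.]
-66 458 [-11. -17.] [12. 22.]
-62 589 [-11. -24.] [12. 23.]
-58 593 [-11. -24.] [12. 23.]
-54 593 [-11. -24.] [12. 23.]
-50 3304 [-11. -24.] [12. 23.]
-46 684 [-11. -24.] [12. 23.]
-42 549 [-11. -24.] [12. 22.]
-38 213 [  6. -21.] [12. 21.]
-34 194 [  3. -17.] [12. 15.]
-30 2991 [-18. -22.] [23. 22.]
-26 1143 [-19. -23.] [24. 22.]
-22 287 [  7. -21.] [24. 22.]
-18 256 [  9. -21.] [24. 21.]
-14 255 [  5. -21.] [24. 22.]
-10 230 [  7. -21.] [24. 22.]
-6 219 [ 10. -21.] [24. 21.]
-2 172 [  5. -21.] [24. 23.]
2 4 [ 11. -20.] [19. 19.]
start [0.5823 0.0842 0.1712] 0.0778 tilt [-0.002  0.    -1.   ]
-0.08,0.89,0,0,0,-0.01,0, -0.08,0.89,-0.01,0,0,0,0, -0.08,0.89,0,0,0,-0.01,0, -0.08,0.89,0,0,0,0,0, 0,0,0.84,0,0,0,0, 0,0,0.85,0,0,0,0, 0,0,0.84,0,0,0,0, 0,0,0.25,0,0,0,0 

8 rows end [ 0.58   -0.1303  0.005 ] 0.0798
```

View pics/w4.png

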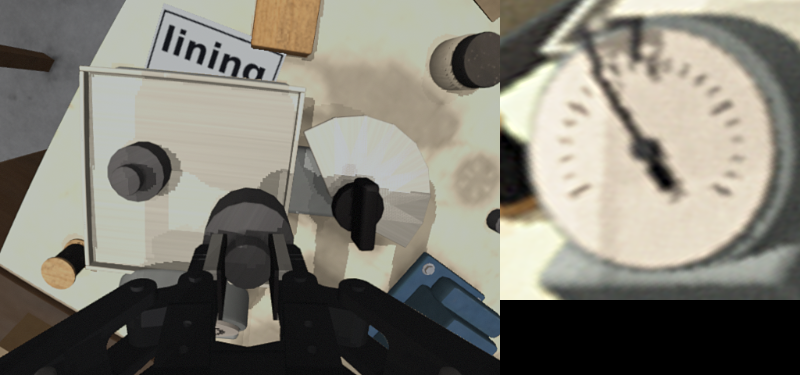

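Needle at 126°, about 1.36 rad (0.324 kg), lying on the left prong. Adding one small should centre it. The weight hangs upright, so I place it on the bench.

Request:
jog_arm(commands=[-0.08,0.89,0,0,0,0,0,-0.08,0.89,0,0,0,0,0,-0.08,0.89,0,0,0,0,0,-0.08,0.89,0,0,0,0,0,0,0,0.84,0,0,0,0,0,0,0.85,0,0,0,0,0,0,0.84,0,0,0,0,0,0,0.2,0,0,0,0,0,0,0,0,0,0,0,0,0,0,0,0,0,0])

```text
t: 18.48
tool_pos: [0.5808, -0.1303, 0.0091]
tool_rot: [-3.139, -0.122, 0.0]
contact_force: [-0.2, 0.5, -3.0]
opening: 0.0194
grip_force: 40.2
```

```bash
python3 - <<'E'
from plan import *
o=ctrl.get_obs(); print(o["contact_force"],o["opening"]); plan([])
E
```

```text
[-0.24029704  0.48405102 -3.04706133] 0.019447156705186132
start [ 0.5808 -0.1303  0.0091] 0.0779 tilt [-0.  0. -1.]
0 rows end [ 0.5808 -0.1303  0.0091] 0.0779
```

Request:
jog_arm(commands=[0,0,0.07,0,0,0,0,0,0,0,0,0,0,0,0,0,0,0,0,0,0])

```text
t: 18.85
tool_pos: [0.5807, -0.1303, 0.0049]
tool_rot: [3.139, 0.122, 0.0]
contact_force: [0.3, 0.2, -2.8]
opening: 0.0195
grip_force: 40.1
```

Request:
jog_arm(commands=[0,0,0.03,0,0,0,0,0,0,0,0,0,0,0])

```text
t: 19.1
tool_pos: [0.581, -0.1305, 0.0035]
tool_rot: [3.139, 0.122, 0.001]
contact_force: [-0.4, 0.1, -0.3]
opening: 0.0197
grip_force: 40.3
```

Request:
jog_arm(commands=[0,0,0,0,0,0,42,0,0,0,0,0,0,42,0,0,-0.6,0,0,0,42,0,0,-0.6,0,0,0,42,-0.35,0.7,0,0,0,0,42,-0.36,0.68,0,0,0,0,42,0,0,0.3,0,0,0,34,0,0,0,0,0,0,34])

```text
t: 20.1
tool_pos: [0.5434, -0.2152, 0.055]
tool_rot: [-3.137, -0.121, 0.005]
contact_force: [-0.1, -0.0, -0.3]
opening: 0.034
grip_force: 0.0
```

```bash
python3 - <<'E'
from plan import *
o=ctrl.get_obs(); print(o["tool_pos"])
knob_near([.5437,-.2168],.02,.045,.013); knob_near([.5805,-.13],.04,.065,.014)
w=eyes.get_image("wrist"); print(world(w,[[320,100],[500,240]]).round(3))
plan([(.5437,-.2168,.01,.078,34),(.5437,-.2168,-.009,.078,34)])
E
```

```text
[ 0.54336833 -0.21524398  0.0549997 ]
knob top 923 0.0349 [ 0.5447 -0.2173  0.0336] [ 544.4 -217.5] 8.9
knob top 1807 0.0508 [ 0.5805 -0.1313  0.0495] [ 580.3 -131. ] 11.4
[[ 0.628 -0.21  -0.   ]
 [ 0.56  -0.32  -0.001]]
start [ 0.5451 -0.2153  0.057 ] 0.0791 tilt [-0.  0. -1.]
-0.02,0.02,0.78,0,0,0.01,34, 0,0,0.32,0,0,0,34 

2 rows end [ 0.544  -0.2166 -0.009 ] 0.0781
```

Large stands upright on the bench. Now I grasp the small.

Request:
jog_arm(commands=[0,0.03,0.7,0,0,0,34,0,0,0.38,0,0,0,34,0,0,0,0,0,0,34,0,0,0,0,0,0,34,0,0,0,0,0,0,0,0,0,0,0,0,0,0,0,0,0,0,0,0,0], newtons=30)

```text
t: 21.12
tool_pos: [0.5463, -0.2185, -0.0058]
tool_rot: [3.138, 0.122, 0.005]
contact_force: [-0.7, 1.9, 6.6]
opening: 0.0158
grip_force: 29.4
```

Request:
jog_arm(commands=[0,0,-0.3,0,0,0,0,0,0,-0.9,0,0,0,0,0,0,-1,0,0,0,0,0,0,-0.5,0,0,0,0,0,0,0,0,0,0,0])

```text
t: 21.75
tool_pos: [0.5468, -0.2192, 0.159]
tool_rot: [3.135, 0.122, 0.01]
contact_force: [-0.1, -0.1, -1.0]
opening: 0.0154
grip_force: 29.5
```

```bash
python3 - <<'E'
from plan import *
o=ctrl.get_obs(); print(o["tool_pos"],o["contact_force"],o["opening"])
plan([(.572,.10,.155,.078,0),(.572,.1,.08,.078,0)])
E
```

```text
[ 0.54676417 -0.21923764  0.1589541 ] [-0.13145584 -0.13760231 -1.03028632] 0.01539496056682966
start [ 0.5468 -0.2192  0.159 ] 0.0778 tilt [ 0.007 -0.004 -1.   ]
0.14,-0.88,0.01,0,0,0,0, 0.14,-0.88,0.01,0,0,0,0, 0.14,-0.88,0.01,0,0,0,0, 0.14,-0.87,0.01,0,0,0,0, 0.13,-0.88,0.01,0,0,0,0, 0.14,-0.88,0.02,0,0,0,0, 0,0,0.62,0,0,0,0, 0,0,0.63,0,0,0,0 

8 rows end [0.5719 0.0999 0.0798] 0.0778
```

Request:
jog_arm(commands=[0.14,-0.88,0.01,0,0,0,0,0.14,-0.88,0.01,0,0,0,0,0.14,-0.88,0.01,0,0,0,0,0.14,-0.87,0.01,0,0,0,0,0.13,-0.88,0.01,0,0,0,0,0.14,-0.88,0.01,0,0,0,0,0,0,0.62,0,0,0,0,0,0,0.63,0,0,0,0,0,0,0,0,0,0,0,0,0,0,0,0,0,0])

```text
t: 23.0
tool_pos: [0.57, 0.1009, 0.076]
tool_rot: [3.139, 0.122, -0.0]
contact_force: [-0.0, -0.8, -0.2]
opening: 0.0156
grip_force: 29.6
```

```bash
python3 - <<'E'
from plan import *
o=ctrl.get_obs(); print(o["tool_pos"],o["contact_force"],o["opening"]); needle(eyes.get_image("scene"))
w=eyes.get_image("wrist"); z=w["z_map"]; v,u=np.nonzero(z>0); W=ray(w,np.c_[u,v],z[v,u])
m=(np.abs(W[:,0]-.575)<.07)&(np.abs(W[:,1]-.1)<.05)&(W[:,2]>.05)&(W[:,2]<.09); h,e=np.histogram(W[m][:,2],20); print(e[h.argmax()].round(4))
b=(np.hypot(W[:,0]-o["tool_pos"][0],W[:,1]-o["tool_pos"][1])<.016); print(np.percentile(W[b][:,2],[1,5,20]))
E
```

```text
[0.56997901 0.10086711 0.07599796] [-0.02460332 -0.83614428 -0.19116488] 0.015644495026182977
[(126, 137, 'rad 1.41'), (300, 52, 'rad 4.66'), (86, 14, 'rad 2.11')]
0.07
[0.06943219 0.07017888 0.10094337]
```

Request:
jog_arm(commands=[0,0,0.12,0,0,0,0,0,0,0,0,0,0,0,0,0,0,0,0,0,0])

```text
t: 23.48
tool_pos: [0.57, 0.101, 0.0686]
tool_rot: [-3.139, -0.122, -0.0]
contact_force: [0.1, -0.0, -0.7]
opening: 0.0156
grip_force: 29.6
```

Request:
jog_arm(commands=[0,0,0.06,0,0,0,0,0,0,0,0,0,0,0])

```text
t: 23.72
tool_pos: [0.5697, 0.1011, 0.0645]
tool_rot: [-3.139, -0.122, 0.001]
contact_force: [-0.7, -0.3, -1.1]
opening: 0.0156
grip_force: 29.6
```

```bash
python3 - <<'E'
from plan import *
o=ctrl.get_obs(); print(o["tool_pos"],o["contact_force"],o["opening"]); needle(eyes.get_image("scene"))
E
```

```text
[0.56969364 0.10108336 0.06454601] [-0.65655194 -0.29010175 -1.13080207] 0.01558563040218561
[(119, 141, 'rad 1.54'), (295, 54, 'rad 4.75'), (86, 15, 'rad 2.11')]
```

Request:
jog_arm(commands=[0,0,0.02,0,0,0,0,0,0,0,0,0,0,18,0,0,0,0,0,0,34,0,0,0,0,0,0,34,0,0,-0.5,0,0,0,34,0,0,-0.9,0,0,0,34,0,0.8,-0.4,0,0,0,34,0,0.9,0,0,0,0,34,0,0.9,0,0,0,0,34,0,0.9,0,0,0,0,34,0,0.9,0,0,0,0,34,0,0.9,0,0,0,0,34,0,0.9,0,0,0,0,34,0,0,0,0,0,0,34,0,0,0,0,0,0,34])

```text
t: 25.65
tool_pos: [0.5987, -0.2695, 0.1715]
tool_rot: [-3.138, -0.122, 0.001]
contact_force: [-0.0, -0.4, 0.5]
opening: 0.0339
grip_force: 0.0
```

```bash
python3 - <<'E'
from plan import *
t=eyes.get_image("top"); s=eyes.get_image("scene"); a=needle(t); b=needle(s)
cv2.imwrite("pics/f.png",np.hstack([a,b,cv2.resize(t["image"][190:290,190:257],(200,300))])[:,:,::-1])
def top(z0,z1,x,y,r=.03):
    z=t["z_map"]; v,u=np.nonzero(z>0); W=ray(t,np.c_[u,v],z[v,u]); m=(np.hypot(W[:,0]-x,W[:,1]-y)<r)&(W[:,2]>z0)&(W[:,2]<z1); W=W[m]
    print(len(W), W.mean(0).round(4) if len(W) else "", W[:,2].max() if len(W) else "")
    return W
b=top(.112,.125,.574,-.0075,.04); l=cv2.fitLine(b[:,:2].astype(np.float32),cv2.DIST_L2,0,.01,.01).ravel(); print("bar yaw",np.arctan2(l[1],l[0]))
top(.095,.106,.570,.101); top(.108,.13,.59,.173); top(.04,.06,.5805,-.131)
for xy in [(.615,-.239),(.606,-.319),(.547,-.305)]: top(.027,.045,*xy)
E
```

```text
[(108, 118, 'rad 1.73'), (276, 42, 'rad 5.08'), (333, 16, 'rad 4.08')]
[(108, 149, 'rad 1.73'), (283, 57, 'rad 4.96')]
186 [ 0.5739 -0.0077  0.1202] 0.1248076911630509
bar yaw 0.11807987
63 [0.5675 0.1018 0.1023] 0.10559791750287673
109 [0.5891 0.173  0.1176] 0.12378299462337061
89 [ 0.5793 -0.1303  0.05  ] 0.054340944911122624
56 [ 0.615  -0.2393  0.0337] 0.038346256545921165
0  
0
```

View pics/f.png

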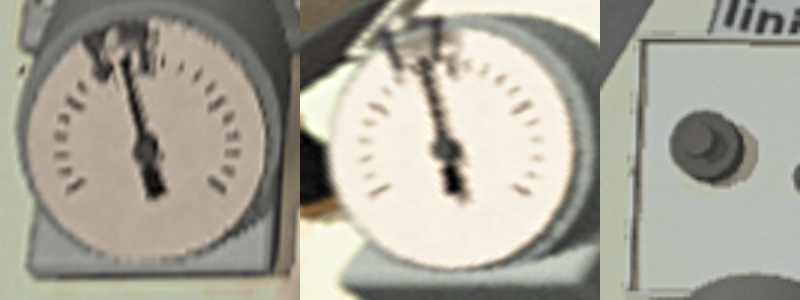

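The needle sits midway between the prongs in both views: tip near (122,62) between (100,70) and (150,65). The knob is at its stop, about 2.99 rad, and the weights stand upright.

```bash
python3 -c "
from station import job
print(job.finish_job())"
```

```text
the job is handed in; nothing more can be done
None
```

The job is handed in: the knob is turned clockwise to its stop, one large weight is off and upright on the bench, one small is added, and the needle rests between the clip's prongs.

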